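Lock the ointment mixer and key in its start sequence

ROBOT

A 6-joint arm with a two-finger parallel gripper is mounted at the origin on the work surface. World frame = base frame: x ahead of the robot, y to its left, z up, the work surface at z = 0. Lengths are in m, angles in degrees, forces in N, time in s.
With the tool pointing down it reaches from about 0.4 to 0.925 m from the base axis. Payload 3.4 kg.
Tool frame: the origin (TCP) lies midway between the tips of the shut fingers; the grasp point (between the pads) lies pinch_z behind it (pinch_z is the distance from the TCP to the grasp point, in m); z points along the fingers, y is the line along which they close (so a half turn about z gives the same grasp; the last joint's range is limited). The gripper opens to 85 mm and grips with 20 to 120 N. Pads are 22 mm wide; open, the fingers measure 114 mm over their backs; the gripper's body (76 mm by 85 mm) begins 54 mm behind the grasp point. The pads swing forward as they close: fully open they stand 13 mm farther back than shut.
Start: joints at [61.965, 17.578, 86.31, -0, 76.112, -4.211], TCP at [0.232, 0.526, 0.205] pointing down, gripper open.
Joint ranges: [-179.03, 179.03], [-60, 130.46], [8.19, 133.38], [-81.62, 261.62], [5.75, 156.47], [-153.77, 153.77]. Speed limits (degrees/s): [147.25, 147.25, 180, 180, 180, 180].

INTERFACE

Orientations are given as [roll, pitch, yaw] about the fixed x, y, z axes, in that order (R = Rz(yaw) Ry(pitch) Rx(roll)).
In Python, from station import * gives the robot as it stands.
- The arm moves only by the tool play_rows, never from a script. Its argument "steps" is one flat list of numbers, 7 for each row, row after row: the shift along the tool's x, y, z scaled (see below), then the turn, a rotation vector about the tool's x, y, z scaled (see below), then the opening, from -1 (shut) to 1 (fully open). A call has 1 to 8 rows; each row shifts and turns the commanded pose from where the row before left it, along the tool's axes as they then stand; what a row does not reach is not made up. The controller multiplies each number of a shift by 60 mm and each number of a turn by 4 degrees. A row lasts 1/8 s, in which the tool goes at most 62.5 mm and 10.7 degrees, less where a joint would pass 70% of its speed; a pose out of reach is approached as far as the arm can. A call with a number of a shift or a turn outside -1 to 1 is refused whole. A call with a gripper value outside its range is refused whole. The fingers move at their own pace and stop on an object; the grip force is fixed at half the most. Time passes only in rows, so rows that do not move let the fingers close. It gives the time, the measured TCP pose, the force, the opening and the grip force at its end, in the units of the state.
- get_state(): the state, without advancing time (a new reading comes with each control period).
- grab_frame(name): name is "scene" or "top" or "wrist"; returns a dict with "pixels" (384x512x3 uint8, blue, green, red), "depth" (384x512 float32, m along the optical axis (not along the pixel's ray), 0 where there is no reading), "vfov" (degrees; the focal length in pixels is half the picture's height over the tangent of half this angle, whatever the lens; pixels are square), "cx", "cy" (the principal point, pixels), "k1" (the pictures are not rectified: a ray, as slopes to the right and down, at radius r is drawn at 1 + k1 r^2 times it, then the intrinsics apply), "T" (4x4, takes a point from camera to world coordinates). Camera axes: x right, y down, z forward; pixel columns grow to the right and rows downward; lengths in m; the calibration is good to about 2 mm. A picture is of the moment at which its call begins.
- hand_in(): hands the job in; it is judged then, once.
The state is a dict: "time": time; "joint_positions": joint angles; "dq": joint speeds; "effort": joint torques, N m; "tool_pos": TCP position; "ee_rot": TCP orientation; "contact_force": force on the tool from outside, world axes, zero at the start; "moment": the same for the moment, N m; "width": opening from 0.0 (shut) to 1.0 (fully open); "grip_force": force on a finger pad.
Only numpy, scipy, OpenCV 4.12 (cv2) and the standard library are available. Lean on these libraries where they do the work, as an engineer would, in place of code of your own. Each camera call takes 0.05 s, during which the arm holds its last target. There are 200 camera calls.

TASK

Lock the ointment mixer's lid by turning its orange butterfly latch clockwise all the way to its stop, without knocking the glass sight tube beside it. Only then start it at the console: press the blue key, then the yellow, then the green, each fully down for a moment (about half a second) and let up again before the next; never press the red stop key or two keys together. Leave the latch locked, all keys up, and everything else where it stands.

Things in the scene. Friction and masses are not known exactly. Their poses are not given: they have to be found in the camera images.
- mixer: White ointment mixer, fixed, left or right of the console, turned up to 0.25 rad. Base 260 (x) x 190 (y) x 55 mm high, origin at the centre of its underside on the table. A latch post stands 75 mm to -x of the origin, a glass sight tube near it.
- lid_center (a point): Centre of the top of the mixer's blue lid, 172 mm across, 118 mm above the table, 40 mm to +x of the mixer's origin, over a steel drum. A black lid knob, 36 mm across, rises 26 mm from it.
- latch_grip (a point): Where to grip the orange butterfly wings: on the latch's upright axis, 161 mm above the table. The wings are one upright plate 84 mm long (42 mm each way), 10 mm thick, from 139 mm above the table up to 171 mm in the middle, 181 mm at the ends. The point turns with the latch: x runs along the wings towards the tongue's side, z up. Below: black hub 28 mm across.
- tongue_tip (a point): Tip of the latch's steel tongue, 55 mm from the latch axis under one wing, tongue top 126 mm above the table, 18 mm wide. It turns with the latch; when locked it lies over the lid.
- latch (a joint): Turn of the butterfly latch, rad, clockwise seen from above. 0 open (wings 80 degrees off the mixer's x axis); 1.40 the stop, locked: tongue over the lid, wings pointing at the lid's centre, along the mixer's x axis. Starts between 0 and 0.35. Dry friction 0.12 N m, stays where left; one grasp can make the whole turn.
- sight_tube: Fragile upright glass tube with a steel cap, 20 mm across (cap 23), fixed on the mixer base at mixer x -119, y -44 mm; origin at its foot 55 mm above the table, top 177 mm above the table. Its axis is 62 mm from the latch axis: the wing tips sweep past it with about 10 mm to spare.
- console: Grey key console, fixed, 190 (x) x 170 (y) x 50 mm high, cream top, dark display strip at its +x side; origin at the centre of its underside on the table; turned up to 0.25 rad. It carries four round spring keys in a square of 70 mm pitch; which colour is where varies.
- key_blue_top (a point): Centre of the top face of the blue key, about 74 mm above the table when up. The cap is 38 mm across, in a black collar 54 mm across whose top is 62 mm above the table; pressed straight down. The point moves with the cap.
- key_blue (a joint): How far the blue key is pressed, m: 0 up, 0.008 fully down; it counts as pressed beyond 0.005. It springs back by itself. 1.5 N starts it, 5 N brings it fully down.
- key_yellow_top (a point): Centre of the top face of the yellow key, about 74 mm above the table when up. The cap is 38 mm across, in a black collar 54 mm across whose top is 62 mm above the table; pressed straight down. The point moves with the cap.
- key_yellow (a joint): How far the yellow key is pressed, m: 0 up, 0.008 fully down; it counts as pressed beyond 0.005. It springs back by itself. 1.5 N starts it, 5 N brings it fully down.
- key_green_top (a point): Centre of the top face of the green key, about 74 mm above the table when up. The cap is 38 mm across, in a black collar 54 mm across whose top is 62 mm above the table; pressed straight down. The point moves with the cap.
- key_green (a joint): How far the green key is pressed, m: 0 up, 0.008 fully down; it counts as pressed beyond 0.005. It springs back by itself. 1.5 N starts it, 5 N brings it fully down.
- key_red_top (a point): Centre of the top face of the red key, about 74 mm above the table when up. The cap is 38 mm across, in a black collar 54 mm across whose top is 62 mm above the table; pressed straight down. The point moves with the cap.
- key_red (a joint): How far the red key is pressed, m: 0 up, 0.008 fully down; it counts as pressed beyond 0.005. It springs back by itself. 1.5 N starts it, 5 N brings it fully down.
- amber_bottle: Bystander: amber glass bottle, black cap, 48 mm across, 110 mm tall. Origin at the centre of its underside.
- white_jar: Bystander: white plastic jar, 56 mm across, 85 mm tall. Origin at the centre of its underside.
- blue_jar: Bystander: blue plastic jar, 68 mm across, 100 mm tall. Origin at the centre of its underside.
- beaker: Bystander: open glass beaker, 72 mm across, 95 mm tall. Origin at the centre of its underside.
- mortar: Bystander: white ceramic mortar bowl, 124 mm across, 70 mm tall. Origin at the centre of its underside.
- spatula: Bystander: spatula lying flat, 200 mm long along its own x. Origin at the centre of its underside.
- count_tray: Bystander: green counting tray 150 x 110 x 25 mm, open on top. Origin at the centre of its underside.

How it is judged (in metres and radians):
On the way, in this order (a step that is already met when the one before it is completed fails the run):
1. the butterfly latch is turned to its stop (beyond 1.25 of 1.40 rad), no key pressed (value of joint latch above 1.25 rad and value of joint each of key_blue, key_yellow, key_green, key_red below 0.002 m), for 0.2 s.
2. the blue key alone is pressed (beyond 5 of 8 mm), the others up, the latch still locked (value of joint key_blue above 0.005 m and value of joint each of key_yellow, key_green, key_red below 0.002 m and value of joint latch above 1.25 rad), for 0.15 s.
3. the yellow key alone is pressed (beyond 5 of 8 mm), the others up, the latch still locked (value of joint key_yellow above 0.005 m and value of joint each of key_blue, key_green, key_red below 0.002 m and value of joint latch above 1.25 rad), for 0.15 s.
4. the green key alone is pressed (beyond 5 of 8 mm), the others up, the latch still locked (value of joint key_green above 0.005 m and value of joint each of key_blue, key_yellow, key_red below 0.002 m and value of joint latch above 1.25 rad), for 0.15 s.
At the end, for the whole second after the job is handed in: The latch is locked (beyond 1.25 of its 1.40 rad), all four keys have sprung back (less than 2 mm down), and the bottles, jars and tools rest within 30 mm of where they stood (all of step 1 and linear speed of each of amber_bottle, white_jar, blue_jar, beaker, mortar, spatula, count_tray below 0.02 m/s and distance of each of amber_bottle, white_jar, blue_jar, beaker, mortar, spatula, count_tray from where it was at the start of the episode below 0.03 m); the robot touches nothing.
It fails at once if the red stop key is pressed (beyond 3 mm) (value of joint key_red above 0.003 m).
It fails at once if two keys are down at once (beyond 3 mm) (value of joint each of key_blue, key_yellow above 0.003 m or value of joint each of key_blue, key_green above 0.003 m or value of joint each of key_blue, key_red above 0.003 m or value of joint each of key_yellow, key_green above 0.003 m or value of joint each of key_yellow, key_red above 0.003 m or value of joint each of key_green, key_red above 0.003 m).
It fails at once if a key is pressed (beyond 3 mm) while the latch is not locked (value of joint latch below 1.2 rad and value of joint any of key_blue, key_yellow, key_green, key_red above 0.003 m).
It fails at once if the glass sight tube is knocked (more than 10 N) (contact force between sight_tube and anything else above 10 N).
It fails at once if a bystander is moved by more than 30 mm (distance of any of amber_bottle, white_jar, blue_jar, beaker, mortar, spatula, count_tray from where it was at the start of the episode above 0.03 m).
It also fails if it takes over 54 s, if anything falls off the work surface, if the arm or the gripper's body presses on something with over 40 N, if the wrist force passes 120 N, or if a joint passes its speed limit or range.

## Working session

There is one attempt and no reset: what is moved stays moved. The work goes in short steps, Python scripts to look and compute and a tool call to move; the robot and the scene stay as the last step left them, time stands still between calls to the robot, and variables do not carry over. Pictures are saved under pics/ and viewed, at most 10 in all, crops included, and the job is handed in when it is done.

Besides the shell and the picture viewer there is one more tool, called after "Request:" as a command line: name --argument value ..., lists and objects as JSON in quotes. play_rows: Moves the arm, as the interface text tells. Shifts and turns lie within -1 to 1; 1 stands for 60 mm of shift or 4 degrees of turn. Its arguments: {"type":"object","properties":{"steps":{"type":"array","items":{"type":"number","minimum":-1,"maximum":1}}},"required":["steps"]}

```bash
mkdir -p pics
cat > h.py <<'E'
from station import *
import numpy as np, cv2
from scipy.spatial.transform import Rotation as R
def cloud(f):
    d=f["depth"]; H,W=d.shape; fl=H/2/np.tan(np.radians(f["vfov"])/2)
    u,v=np.meshgrid(np.arange(W),np.arange(H))
    K=np.array([[fl,0,f["cx"]],[0,fl,f["cy"]],[0,0,1.]])
    p=cv2.undistortPoints(np.stack([u,v],-1).reshape(-1,1,2).astype(float),K,np.array([f["k1"],0,0,0.])).reshape(H,W,2)
    P=np.dstack([p[...,0]*d,p[...,1]*d,d])
    P=P@f["T"][:3,:3].T+f["T"][:3,3]; P[d==0]=np.nan
    return P
E
python3 - <<'E'
from h import *
s=get_state(); print(s)
a=[]
for n in("top","scene"):
    f=grab_frame(n); cv2.imwrite(f"pics/{n}0.png",f["pixels"]); np.savez(f"{n}0.npz",P=cloud(f),img=f["pixels"]); print(n,f["T"].round(3).tolist(),f["vfov"],f["k1"])
E
```

```text
{'time': 0.0, 'joint_positions': array([ 6.19666612e+01,  1.76217616e+01,  8.63824047e+01,  4.78355376e-04,
        7.61097782e+01, -4.20973988e+00]), 'dq': array([ 0.08606591, -0.02460226,  0.09037338, -0.04035782, -0.02349882,
       -0.0237873 ]), 'effort': array([-8.60683667e-04, -4.57557392e+01, -2.51913124e+01,  2.57533242e-05,
        1.31184250e-02, -4.10696458e-06]), 'tool_pos': array([0.23191748, 0.52535865, 0.20429583]), 'ee_rot': array([-1.79886397e+02, -8.82728683e-03,  1.56176277e+02]), 'contact_force': array([-0.55651006, -0.18784968, -0.51749589]), 'moment': array([-0.04000498,  0.00870887,  0.01425302]), 'grip_force': 0.0, 'width': 0.9986788982781524}
top [[-0.0, -0.995, 0.099, 0.452], [-1.0, 0.0, 0.001, 0.009], [-0.001, -0.099, -0.995, 1.334], [0.0, 0.0, 0.0, 1.0]] 51.47998298074589 0.008218797912207698
scene [[-0.135, 0.742, -0.656, 1.435], [0.991, 0.109, -0.081, 0.092], [0.011, -0.661, -0.75, 1.085], [0.0, 0.0, 0.0, 1.0]] 51.48331704721025 -0.07460757433494081
```

View pics/top0.png

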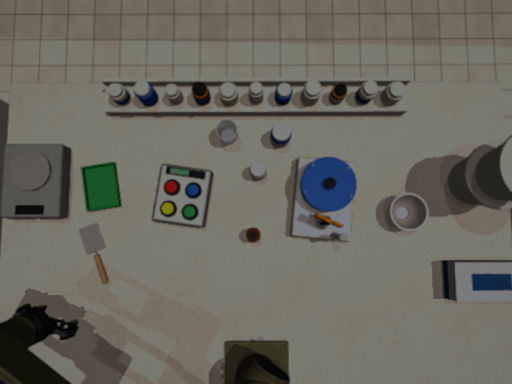

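View pics/scene0.png

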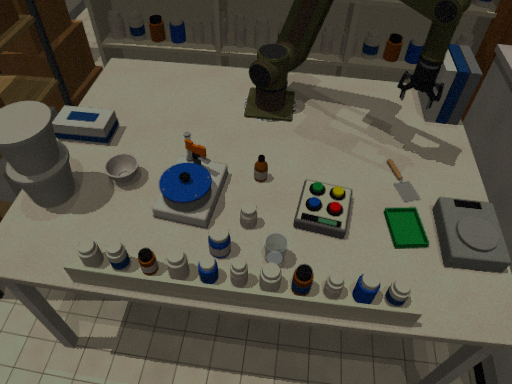

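The top view shows the console at about (183,195), with red (172,187), blue (193,190), yellow (168,209) and green (190,212). The mixer lid is at (328,184), the orange latch at (328,220) and the sight tube at (344,237). The amber bottle at (252,235) stands between the two.

Run:
```python
from h import *
for n in("top","scene"):
    z=np.load(n+"0.npz");P=z["P"];hsv=cv2.cvtColor(z["img"],cv2.COLOR_BGR2HSV)
    h,s,v=[hsv[...,i].astype(int) for i in range(3)]
    X,Y,Z=P[...,0],P[...,1],P[...,2]
    con=(Z>.06)&(Z<.09)&(Y>.1)&(Y<.45)&(X>.3)&(X<.75)&(s>120)&(v>60)
    for c,m in dict(blue=(h>100)&(h<130),yellow=(h>22)&(h<38),green=(h>45)&(h<85),red=(h<8)|(h>172)).items():
        q=P[con&m]; print(n,c,len(q),np.median(q,0).round(4),((q.min(0)+q.max(0))/2).round(4),np.ptp(q,0).round(3))
    mx=(Y<-.05)&(Y>-.5)&(X>.3)&(X<.8)
    q=P[mx&(abs(Z-.118)<.006)&(h>100)&(h<130)&(s>120)]; print("lid",len(q),((q.min(0)+q.max(0))/2).round(4),np.ptp(q,0).round(3))
    q=P[mx&(Z>.135)&(h>5)&(h<22)&(s>150)]; print("latch",len(q),q.mean(0).round(4),((q.min(0)+q.max(0))/2).round(4),np.ptp(q,0).round(3))
    xy=q[:,:2]-q[:,:2].mean(0);w=np.linalg.svd(xy,full_matrices=False)[2][0];print("wing dir",np.degrees(np.arctan2(w[1],w[0])))
    for nm,zl,zh in(("base",.048,.062),("console",.042,.056)):
        mm=(abs(Z-(zl+zh)/2)<(zh-zl)/2)&((mx) if nm=="base" else (Y>.1)&(Y<.45)&(X>.3)&(X<.75))
        q=P[mm][:,:2].astype(np.float32); print(nm,cv2.minAreaRect(q))
    q=P[mx&(Z>.165)&(s<90)]; print("tube",len(q),np.median(q,0).round(4) if len(q) else "")
    amb=(abs(Y-.13)<.06)&(abs(X-.4)<.15)&(Z>.04); q=P[amb]; print("amber",len(q), np.median(q,0).round(3) if len(q) else "")
z=np.load("top0.npz")
im=z["img"][150:250,280:370]; cv2.imwrite("pics/c1.png",cv2.resize(im,None,fx=6,fy=6,interpolation=cv2.INTER_CUBIC))
```

```text
top blue 111 [0.5853 0.1998 0.0724] [0.5872 0.2018 0.0697] [0.037 0.037 0.019]
top yellow 121 [0.5277 0.2802 0.0717] [0.5283 0.2817 0.069 ] [0.039 0.041 0.017]
top green 102 [0.5182 0.2108 0.0726] [0.5183 0.2107 0.0696] [0.032 0.032 0.016]
top red 114 [0.5977 0.2696 0.0718] [0.5971 0.2721 0.0698] [0.037 0.038 0.019]
lid 2149 [ 0.6013 -0.2231  0.1179] [0.165 0.167 0.012]
latch 102 [ 0.4869 -0.2071  0.1717] [ 0.4867 -0.2104  0.1609] [0.035 0.072 0.049]
wing dir -114.04641348148552
base ((0.5492093563079834, -0.2560558021068573), (0.5125399827957153, 0.28315773606300354), 73.32820892333984)
console ((0.6215188503265381, 0.22668033838272095), (0.18032586574554443, 0.3000301420688629), 77.37718963623047)
tube 56 [ 0.4376 -0.2514  0.1767]
amber 233 [0.513 0.176 0.048]
scene blue 78 [0.588  0.2025 0.0731] [0.587  0.2026 0.0731] [0.034 0.033 0.011]
scene yellow 90 [0.5311 0.2817 0.0732] [0.5288 0.2818 0.0696] [0.046 0.034 0.015]
scene green 63 [0.5186 0.2111 0.073 ] [0.5175 0.2125 0.0725] [0.036 0.031 0.014]
scene red 92 [0.6007 0.2709 0.0735] [0.5972 0.2713 0.0692] [0.037 0.034 0.015]
lid 1510 [ 0.5907 -0.2224  0.118 ] [0.195 0.167 0.012]
latch 198 [ 0.491  -0.2089  0.1647] [ 0.489  -0.2102  0.1623] [0.039 0.076 0.046]
wing dir 65.9898480213537
base ((0.6306747198104858, -0.2832155227661133), (0.40993258357048035, 0.403963565826416), 10.180465698242188)
console ((0.5749782919883728, 0.24058476090431213), (0.17098502814769745, 0.1949121057987213), 81.50263214111328)
tube 35 [ 0.4422 -0.2504  0.1758]
amber 131 [0.518 0.177 0.05 ]
```

View pics/c1.png

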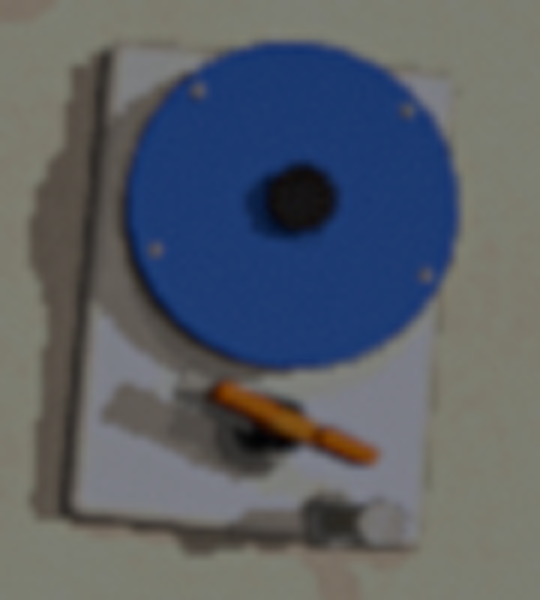

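Request:
play_rows --steps '[0, 0, -0.1, 0, 0, 1, 1, 0, 0, -0.1, 0, 0, 1, 1, 0, 0, -0.1, 0, 0, 1, 1, 0, 0, -0.1, 0, 0, 1, 1, 0, 0, -0.1, 0, 0, 1, 1, 0, 0, -0.1, 0, 0, 1, 1, 0, 0, -0.1, 0, 0, 1, 1, 0, 0, -0.1, 0, 0, 1, 1]'

```text
time: 1.1
tool_pos: [0.2321, 0.5256, 0.2528]
ee_rot: [-179.9, 0.0, 124.0]
contact_force: [-0.2, 0.3, 0.3]
width: 0.999
grip_force: 0.0
```

Request:
play_rows --steps '[0, 0, -0.1, 0, 0, 1, 1, 0, 0, -0.1, 0, 0, 1, 1, 0, 0, -0.1, 0, 0, 1, 1, 0, 0, -0.1, 0, 0, 1, 1, 0, 0, -0.1, 0, 0, 1, 1, 0, 0, -0.1, 0, 0, 1, 1, 0, 0, -0.1, 0, 0, 1, 1, 0, 0, -0.1, 0, 0, 1, 1]'

```text
time: 2.1
tool_pos: [0.2321, 0.5256, 0.3008]
ee_rot: [-180.0, 0.1, 92.0]
contact_force: [0.0, 0.3, -0.4]
width: 0.998
grip_force: 0.0
```

Request:
play_rows --steps '[0, 0, 0, 0, 0, 1, 1, 0, 0, 0, 0, 0, 1, 1, 0, 0, 0, 0, 0, 1, 1, 0, 0, 0, 0, 0, 1, 1, 0, 0, 0, 0, 0, 1, 1, 0, 0, 0, 0, 0, 1, 1, 0, 0, 0, 0, 0, 0.5, 1, 0, 0, 0, 0, 0, 0, 1]'

```text
time: 3.1
tool_pos: [0.2322, 0.5258, 0.3009]
ee_rot: [-180.0, 0.0, 66.2]
contact_force: [0.9, -0.5, 0.8]
width: 0.999
grip_force: 0.0
```

```bash
cat >> h.py <<'E'
def go(x,y,z):
    "shift to a world TCP point, in tool axes, units of 60 mm"
    s=get_state(); M=R.from_euler("xyz",s["ee_rot"],degrees=True).as_matrix()
    d=M.T@(np.array([x,y,z])-s["tool_pos"])/.06
    print(s["time"],s["tool_pos"].round(4),s["ee_rot"].round(2),s["joint_positions"].round(1),"shift",d.round(2),"n>=",np.abs(d).max().round(1)); return d
E
python3 - <<'E'
import station; print([n for n in dir(station) if n[0]!="_"], getattr(station,"pinch_z",None))
from h import *
go(.45,.15,.30); go(.489,-.21,.30)
E
```

```text
['PlanningError', 'get_state', 'grab_frame', 'hand_in', 'pinch_z'] 0.0187
3.1 [0.2322 0.5258 0.3009] [-1.800e+02  4.000e-02  6.621e+01] [62.  14.3 77.2  0.  88.5 85.8] shift [-4.27  5.85  0.02] n>= 5.8
3.1 [0.2322 0.5258 0.3009] [-1.800e+02  4.000e-02  6.621e+01] [62.  14.3 77.2  0.  88.5 85.8] shift [-9.49  8.86  0.02] n>= 9.5
```

Request:
play_rows --steps '[-0.53, 0.73, 0, 0, 0, 0, 1, -0.53, 0.73, 0, 0, 0, 0, 1, -0.53, 0.73, 0, 0, 0, 0, 1, -0.53, 0.73, 0, 0, 0, 0, 1, -0.53, 0.73, 0, 0, 0, 0, 1, -0.53, 0.73, 0, 0, 0, 0, 1, -0.53, 0.73, 0, 0, 0, 0, 1, -0.53, 0.73, 0, 0, 0, 0, 1]'

```text
time: 4.1
tool_pos: [0.4507, 0.1502, 0.3014]
ee_rot: [180.0, -0.0, 66.2]
contact_force: [-0.0, 0.1, 0.7]
width: 0.998
grip_force: 0.0
```

Request:
play_rows --steps '[-0.75, 0.43, 0, 0, 0, 0, 1, -0.75, 0.43, 0, 0, 0, 0, 1, -0.75, 0.43, 0, 0, 0, 0, 1, -0.75, 0.43, 0, 0, 0, 0, 1, -0.75, 0.43, 0, 0, 0, 0, 1, -0.75, 0.43, 0, 0, 0, 0, 1, -0.75, 0.43, 0, 0, 0, 0, 1, 0, 0, 0, 0, 0, 0, 1]'

```text
time: 5.1
tool_pos: [0.4883, -0.213, 0.3007]
ee_rot: [180.0, 0.1, 66.0]
contact_force: [-0.2, 0.6, 0.6]
width: 0.999
grip_force: 0.0
```

Run:
```python
from h import *
f=grab_frame("wrist"); cv2.imwrite("pics/w1.png",f["pixels"]); P=cloud(f)
hsv=cv2.cvtColor(f["pixels"],cv2.COLOR_BGR2HSV);h,s,v=[hsv[...,i].astype(int) for i in range(3)]
m=(P[...,2]>.135)&(P[...,2]<.19)&(h>5)&(h<22)&(s>150)
q=P[m];print(f["T"].round(3).tolist(),m.sum(),"all",((q.min(0)+q.max(0))/2).round(4),np.ptp(q,0).round(3))
t=q[q[:,2]>.160]; r=cv2.minAreaRect(t[:,:2].astype(np.float32)*1000);print("top",r)
w=np.linalg.svd(t[:,:2]-t[:,:2].mean(0),full_matrices=False)[2][0];print("dir",np.degrees(np.arctan2(w[1],w[0])))
k=P[(P[...,2]>.172)&(P[...,2]<.185)&(s<90)];print("tube",len(k),np.median(k,0) if len(k) else "")
go(r[0][0]/1000,r[0][1]/1000,.161-.0187)
```

```text
[[0.913, -0.391, -0.121, 0.52], [-0.409, -0.871, -0.272, -0.145], [0.001, 0.298, -0.955, 0.471], [0.0, 0.0, 0.0, 1.0]] 669 all [ 0.4877 -0.2116  0.16  ] [0.04  0.075 0.048]
top ((487.43011474609375, -211.94964599609375), (81.52470397949219, 8.839238166809082), 65.47561645507812)
dir -115.04849064553265
tube 353 [ 0.44091768 -0.24932354  0.17831899]
5.15 [ 0.4879 -0.2108  0.3007] [-1.7995e+02 -2.0000e-02  6.6040e+01] [-27.9  10.6  82.2   0.   87.2  -4. ] shift [-0.02  0.    2.64] n>= 2.6
```

View pics/w1.png

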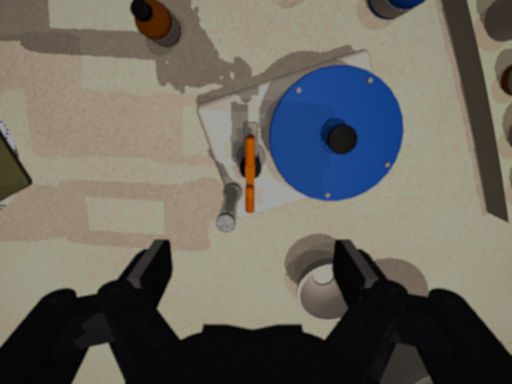

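Request:
play_rows --steps '[0, 0, 0.43, 0, 0, 0, 1, 0, 0, 0.43, 0, 0, 0, 1, 0, 0, 0.43, 0, 0, 0, 1, 0, 0, 0.43, 0, 0, 0, 1, 0, 0, 0.43, 0, 0, 0, 1, 0, 0, 0.43, 0, 0, 0.2, 1, 0, 0, 0, 0, 0, 0, 1, 0, 0, 0, 0, 0, 0, 0]'

```text
time: 6.15
tool_pos: [0.4887, -0.2088, 0.1474]
ee_rot: [179.9, -0.0, 65.5]
contact_force: [-0.7, -0.3, -0.6]
width: 0.817
grip_force: 0.0
```

Request:
play_rows --steps '[0, 0, 0, 0, 0, 0, -1, 0, 0, 0, 0, 0, 0, -1, 0, 0, 0, 0, 0, 0, -1, 0, 0, 0, 0, 0, 0, -1, 0, 0, 0, 0, 0, 0, -1, 0, 0, 0, 0, 0, 0, -1, 0, 0, 0, 0, 0, 0, -1, 0, 0, 0, 0, 0, 0, -1]'

```text
time: 7.15
tool_pos: [0.4874, -0.2091, 0.1469]
ee_rot: [-179.9, 0.0, 65.4]
contact_force: [-2.0, 1.6, 5.4]
width: 0.045
grip_force: 58.9
```

Request:
play_rows --steps '[0, 0, 0, 0, 0, 0.5, -1, 0, 0, 0, 0, 0, 1, -1, 0, 0, 0, 0, 0, 1, -1, 0, 0, 0, 0, 0, 1, -1, 0, 0, 0, 0, 0, 1, -1, 0, 0, 0, 0, 0, 1, -1, 0, 0, 0, 0, 0, 0.5, -1, 0, 0, 0, 0, 0, 0, -1]'

```text
time: 8.15
tool_pos: [0.487, -0.2087, 0.1468]
ee_rot: [-179.9, 0.0, 41.4]
contact_force: [-4.2, 2.5, 6.5]
width: 0.042
grip_force: 59.6
```

Run:
```python
from h import *
s=get_state();print(s["contact_force"],s["moment"],s["width"],s["grip_force"])
f=grab_frame("scene"); cv2.imwrite("pics/s2.png",cv2.resize(f["pixels"][90:230,130:270],None,fx=4,fy=4,interpolation=cv2.INTER_CUBIC))
```

```text
[-4.249598    2.51833026  6.48198757] [0.42490545 0.5465169  0.10799917] 0.042445519388928085 59.55113545060158
```

View pics/s2.png

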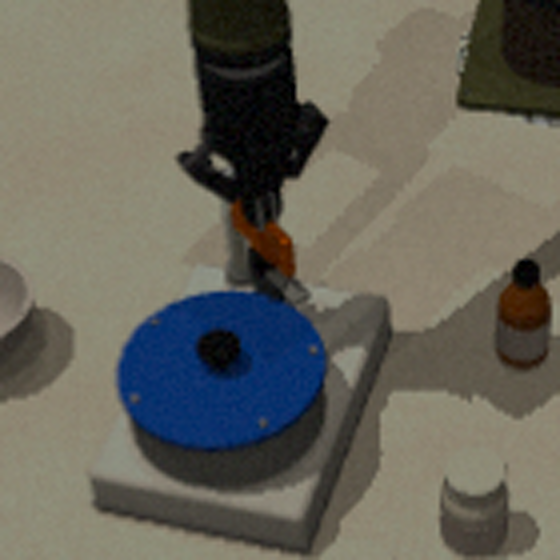

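The tongue has turned with the grip and now points at the lid's edge, and the measured moment of 0.11 N m matches the stated friction. The turn goes on.

Request:
play_rows --steps '[0, 0, 0, 0, 0, 1, -1, 0, 0, 0, 0, 0, 1, -1, 0, 0, 0, 0, 0, 1, -1, 0, 0, 0, 0, 0, 1, -1, 0, 0, 0, 0, 0, 1, -1, 0, 0, 0, 0, 0, 1, -1, 0, 0, 0, 0, 0, 1, -1, 0, 0, 0, 0, 0, 1, -1]'

```text
time: 9.2
tool_pos: [0.4881, -0.2088, 0.1469]
ee_rot: [-180.0, -0.0, 9.2]
contact_force: [-0.8, 2.4, 5.0]
width: 0.041
grip_force: 60.0
```

Request:
play_rows --steps '[0, 0, 0, 0, 0, 1, -1, 0, 0, 0, 0, 0, 1, -1, 0, 0, 0, 0, 0, 0.7, -1, 0, 0, 0, 0, 0, 0.6, -1, 0, 0, 0, 0, 0, 0.5, -1, 0, 0, 0, 0, 0, 0, -1]'

```text
time: 9.95
tool_pos: [0.4887, -0.2093, 0.1469]
ee_rot: [-180.0, -0.1, -5.8]
contact_force: [0.2, 2.1, 4.8]
width: 0.038
grip_force: 60.3
```

Run:
```python
from h import *
s=get_state();print(s["tool_pos"],s["ee_rot"],s["contact_force"],s["moment"],s["width"],s["grip_force"])
```

```text
[ 0.48869822 -0.20931355  0.14685688] [-1.79992128e+02 -8.15912397e-02 -5.82134232e+00] [0.22010208 2.10221164 4.76821358] [ 0.4785351  -0.06464521  0.10870485] 0.037793922584524256 60.31319383531809
```

Request:
play_rows --steps '[0, 0, 0, 0, 0, 0.25, -1, 0, 0, 0, 0, 0, 0.25, -1, 0, 0, 0, 0, 0, 0.25, -1, 0, 0, 0, 0, 0, 0, -1]'

```text
time: 10.45
tool_pos: [0.4888, -0.2095, 0.1468]
ee_rot: [180.0, -0.1, -8.8]
contact_force: [1.2, 2.0, 5.5]
width: 0.041
grip_force: 60.5
```

Run:
```python
from h import *
s=get_state();print(s["ee_rot"],s["contact_force"],s["moment"])
```

```text
[ 1.79998819e+02 -9.15726454e-02 -8.82557395e+00] [1.18503205 2.02014947 5.48332222] [ 0.40218441 -0.11062904  0.11708098]
```

Request:
play_rows --steps '[0, 0, 0, 0, 0, 0.25, -1, 0, 0, 0, 0, 0, 0.25, -1, 0, 0, 0, 0, 0, 0.25, -1, 0, 0, 0, 0, 0, 0, -1]'

```text
time: 10.95
tool_pos: [0.4889, -0.2096, 0.1468]
ee_rot: [180.0, -0.1, -11.8]
contact_force: [0.4, 2.0, 4.4]
width: 0.037
grip_force: 60.3
```

Run:
```python
from h import *
s=get_state();print(s["ee_rot"],s["contact_force"],s["moment"])
f=grab_frame("top"); cv2.imwrite("pics/t3.png",cv2.resize(f["pixels"][150:260,270:370],None,fx=5,fy=5,interpolation=cv2.INTER_CUBIC))
P=cloud(f);Z=P[...,2];b=(abs(Z-.055)<.006)&(P[...,1]>-.36)&(P[...,1]<-.09)&(P[...,0]>.38)&(P[...,0]<.74)
b=cv2.morphologyEx(b.astype(np.uint8),cv2.MORPH_OPEN,np.ones((3,3)));l=cv2.connectedComponentsWithStats(b);i=1+l[2][1:,4].argmax()
q=P[l[1]==i];print("base",cv2.minAreaRect(q[:,:2].astype(np.float32)*1000))
```

```text
[ 1.79993896e+02 -1.04245477e-01 -1.18330173e+01] [0.35079453 2.03700332 4.39628954] [ 0.34098933 -0.17751506  0.08419068]
base ((517.2695922851562, -169.17208862304688), (91.47674560546875, 159.3690948486328), 84.31379699707031)
```

View pics/t3.png

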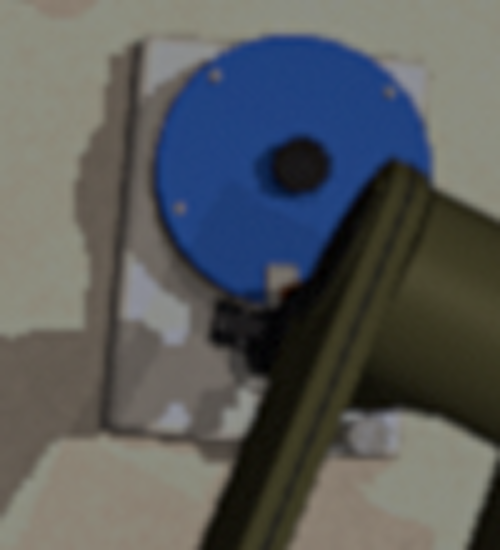

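Base yaw measures about -5.7° and the tongue lies over the lid at (283,275). The tool is at -11.8°, so it should be at or past the stop. I'll release, lift and check.

Request:
play_rows --steps '[0, 0, 0, 0, 0, 0, 1, 0, 0, 0, 0, 0, 0, 1, 0, 0, 0, 0, 0, 0, 1, 0, 0, 0, 0, 0, 0, 1, 0, 0, 0, 0, 0, 0, 1, 0, 0, 0, 0, 0, 0, 1, 0, 0, 0, 0, 0, 0, 1]'

```text
time: 11.88
tool_pos: [0.488, -0.2094, 0.1464]
ee_rot: [180.0, -0.0, -11.8]
contact_force: [-0.6, 0.0, -0.4]
width: 0.999
grip_force: 0.0
```

Request:
play_rows --steps '[0, 0, -0.2, 0, 0, 0, 1, 0, 0, -0.5, 0, 0, 0, 1, 0, 0, -0.5, 0, 0, 0, 1, 0, 0, -0.5, 0, 0, 0, 1, 0, 0, -0.5, 0, 0, 0, 1, 0, 0, -0.4, 0, 0, 0, 1, 0, 0, 0, 0, 0, 0, 1]'

```text
time: 12.75
tool_pos: [0.4894, -0.21, 0.3053]
ee_rot: [179.9, -0.3, -11.8]
contact_force: [-0.2, 0.8, -0.5]
width: 1.0
grip_force: 0.0
```

Run:
```python
from h import *
f=grab_frame("wrist"); cv2.imwrite("pics/w4.png",f["pixels"]); P=cloud(f)
hsv=cv2.cvtColor(f["pixels"],cv2.COLOR_BGR2HSV);h,s,v=[hsv[...,i].astype(int) for i in range(3)]
m=(P[...,2]>.15)&(P[...,2]<.19)&(h>5)&(h<22)&(s>150)
q=P[m];print(m.sum(),"all",((q.min(0)+q.max(0))/2).round(4))
r=cv2.minAreaRect(q[:,:2].astype(np.float32)*1000);print("wing",r)
q=P[(abs(P[...,2]-.118)<.006)&(h>100)&(h<130)&(s>120)&(P[...,1]<-.05)];print("lid",((q.min(0)+q.max(0))/2).round(4),np.ptp(q,0).round(3))
k=P[(P[...,2]>.172)&(P[...,2]<.185)&(s<90)];print("tube",len(k),np.median(k,0) if len(k) else "")
```

```text
654 all [ 0.4879 -0.2131  0.1676]
wing ((487.9490966796875, -213.04617309570312), (10.04654312133789, 81.1949462890625), 88.17591857910156)
lid [ 0.6012 -0.2245  0.1192] [0.167 0.168 0.006]
tube 310 [ 0.44040317 -0.25084931  0.17812501]
```

View pics/w4.png

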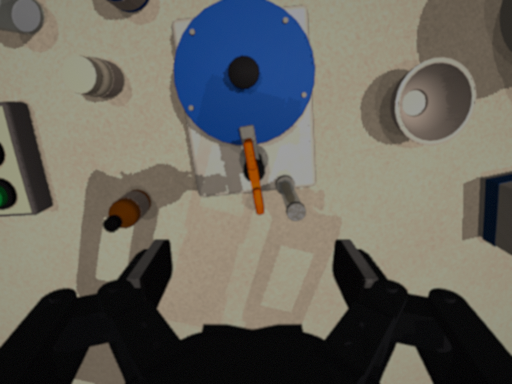

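The wings read about -2° against a stop direction of about -5.7°, so the grip slipped some. The latch is probably near 1.33, which is inside tolerance, but I'll regrip lower and aligned and drive it to the stop.

Request:
play_rows --steps '[0, 0.04, 0.4, 0, 0, -0.8, 1, 0, 0, 0.4, 0, 0, -0.8, 1, 0, 0, 0.4, 0, 0, -0.8, 1, 0, 0, 0.5, 0, 0, 0, 1, 0, 0, 0.5, 0, 0, 0, 1, 0, 0, 0.5, 0, 0, 0, 1, 0, 0, 0, 0, 0, 0, -1, 0, 0, 0, 0, 0, 0, -1]'

```text
time: 13.8
tool_pos: [0.4876, -0.2118, 0.1406]
ee_rot: [-180.0, 0.0, -2.2]
contact_force: [0.5, -1.2, -0.1]
width: 0.603
grip_force: 0.0
```

Request:
play_rows --steps '[0, 0, 0, 0, 0, 0, -1, 0, 0, 0, 0, 0, 0, -1, 0, 0, 0, 0, 0, 0, -1, 0, 0, 0, 0, 0, 0, -1, 0, 0, 0, 0, 0, 0, -1, 0, 0, 0, 0, 0, 0, -1, 0, 0, 0, 0, 0, 0, -1, 0, 0, 0, 0, 0, 0, -1]'

```text
time: 14.8
tool_pos: [0.4883, -0.2118, 0.1417]
ee_rot: [180.0, -0.1, -2.2]
contact_force: [-0.3, 2.0, 6.2]
width: 0.088
grip_force: 58.9
```

Request:
play_rows --steps '[0, 0, 0, 0, 0, 0.5, -1, 0, 0, 0, 0, 0, 0.5, -1, 0, 0, 0, 0, 0, 0.5, -1, 0, 0, 0, 0, 0, 0.5, -1, 0, 0, 0, 0, 0, 0, -1]'

```text
time: 15.42
tool_pos: [0.4883, -0.2117, 0.1417]
ee_rot: [180.0, -0.1, -10.1]
contact_force: [-0.2, 2.4, 6.9]
width: 0.092
grip_force: 62.1
```

Run:
```python
from h import *
s=get_state();print(s["ee_rot"],s["contact_force"],s["moment"],s["width"])
```

```text
[ 1.79958440e+02 -1.15546174e-01 -1.00944527e+01] [-0.22030799  2.42675215  6.8901161 ] [0.19872084 0.121365   0.88978407] 0.09211542524944363
```

The moment jumped to 0.89 N m, so the latch is hard on its stop. Releasing and lifting.

Request:
play_rows --steps '[0, 0, 0, 0, 0, -0.5, -1, 0, 0, 0, 0, 0, 0, 1, 0, 0, 0, 0, 0, 0, 1, 0, 0, 0, 0, 0, 0, 1, 0, 0, 0, 0, 0, 0, 1, 0, 0, 0, 0, 0, 0, 1, 0, 0, 0, 0, 0, 0, 1]'

```text
time: 16.3
tool_pos: [0.4875, -0.2117, 0.1404]
ee_rot: [-180.0, 0.0, -8.2]
contact_force: [0.0, -0.2, -0.3]
width: 1.002
grip_force: 0.0
```

Request:
play_rows --steps '[0, 0, -0.2, 0, 0, 0, 1, 0, 0, -0.4, 0, 0, 0, 1, 0, 0, -0.5, 0, 0, 0, 1, 0, 0, -0.5, 0, 0, 0, 1, 0, 0, -0.5, 0, 0, 0, 1, 0, 0, -0.4, 0, 0, 0, 1, 0, 0, 0, 0, 0, 0, 1]'

```text
time: 17.18
tool_pos: [0.4889, -0.2124, 0.2933]
ee_rot: [179.9, -0.3, -8.2]
contact_force: [-0.1, -0.0, -0.3]
width: 1.001
grip_force: 0.0
```

Run:
```python
from h import *
f=grab_frame("wrist"); P=cloud(f)
hsv=cv2.cvtColor(f["pixels"],cv2.COLOR_BGR2HSV);h,s,v=[hsv[...,i].astype(int) for i in range(3)]
m=(P[...,2]>.15)&(P[...,2]<.19)&(h>5)&(h<22)&(s>150)
q=P[m];r=cv2.minAreaRect(q[:,:2].astype(np.float32)*1000);print("wing",r)
go(.5865,.2015,.20)
```

```text
wing ((487.50531005859375, -213.1469268798828), (9.963155746459961, 81.74280548095703), 84.08309173583984)
17.225 [ 0.488  -0.2119  0.2915] [ 1.7995e+02 -1.4000e-01 -8.2200e+00] [-28.   10.8  83.2   0.   85.8  70.2] shift [ 0.64 -7.06  1.52] n>= 7.1
```

The wings are at -5.9°, so the latch is locked. Next, the console.

Request:
play_rows --steps '[0.08, -0.88, 0, 0, 0, 0, -1, 0.08, -0.88, 0, 0, 0, 0, -1, 0.08, -0.88, 0, 0, 0, 0, -1, 0.08, -0.88, 0, 0, 0, 0, -1, 0.08, -0.88, 0, 0, 0, 0, -1, 0.08, -0.88, 0, 0, 0, 0, -1, 0.08, -0.88, 0.4, 0, 0, 0, -1, 0.08, -0.9, 0.4, 0, 0, 0, -1]'

```text
time: 18.23
tool_pos: [0.5857, 0.2035, 0.2406]
ee_rot: [180.0, 0.1, -8.2]
contact_force: [1.6, -1.0, -1.0]
width: 0.0
grip_force: 0.0
```

Request:
play_rows --steps '[0, 0, 0, 0, 0, 0, -1, 0, 0, 0, 0, 0, 0, -1]'

```text
time: 18.48
tool_pos: [0.5853, 0.2017, 0.241]
ee_rot: [179.9, 0.1, -8.2]
contact_force: [0.2, 0.4, 0.7]
width: -0.003
grip_force: 0.0
```

Run:
```python
from h import *
f=grab_frame("wrist"); cv2.imwrite("pics/w5.png",f["pixels"]); P=cloud(f)
hsv=cv2.cvtColor(f["pixels"],cv2.COLOR_BGR2HSV);h,s,v=[hsv[...,i].astype(int) for i in range(3)]
X,Y,Z=P[...,0],P[...,1],P[...,2]
con=(Z>.066)&(Z<.09)&(Y>.1)&(Y<.45)&(X>.3)&(X<.75)&(s>120)&(v>50)
for c,m in dict(blue=(h>100)&(h<130),yellow=(h>22)&(h<38),green=(h>45)&(h<85),red=(h<8)|(h>172)).items():
    q=P[con&m]
    if len(q)>20: print(c,len(q),np.median(q,0).round(4),((q.min(0)+q.max(0))/2).round(4),np.ptp(q,0).round(3))
go(.587,.202,.085)
```

```text
blue 732 [0.5891 0.2012 0.0754] [0.5879 0.2014 0.0718] [0.037 0.037 0.011]
yellow 651 [0.532  0.2795 0.075 ] [0.5301 0.2804 0.0716] [0.037 0.037 0.011]
green 560 [0.5219 0.211  0.0752] [0.5209 0.2115 0.0726] [0.033 0.037 0.011]
red 741 [0.5994 0.2696 0.0753] [0.5981 0.2701 0.0719] [0.038 0.037 0.012]
18.525 [0.5857 0.2011 0.2419] [ 1.7993e+02  6.0000e-02 -8.2400e+00] [ 15.1  19.8  77.5  -0.   82.8 113.3] shift [ 0.02 -0.02  2.62] n>= 2.6
```

View pics/w5.png

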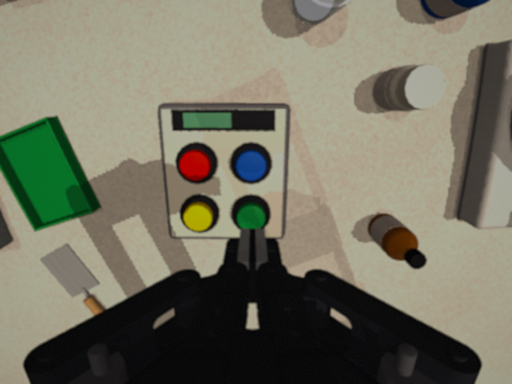

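The wrist view shows red (195,163), blue (250,163), yellow (199,213) and green (250,213), and the positions agree with the earlier fixes. Descending over blue.

Request:
play_rows --steps '[0.04, -0.01, 0.5, 0, 0, 0, -1, 0, 0, 0.6, 0, 0, 0, -1, 0, 0, 0.6, 0, 0, 0, -1, 0, 0, 0.5, 0, 0, 0, -1, 0, 0, 0.4, 0, 0, 0, -1, 0, 0, 0, 0, 0, 0, -1]'

```text
time: 19.27
tool_pos: [0.5872, 0.2002, 0.0853]
ee_rot: [179.9, 0.2, -8.3]
contact_force: [0.2, -0.5, 0.9]
width: -0.004
grip_force: 0.0
```

Request:
play_rows --steps '[0, 0, 0.1, 0, 0, 0, -1, 0, 0, 0.1, 0, 0, 0, -1, 0, 0, 0.05, 0, 0, 0, -1, 0, 0, 0, 0, 0, 0, -1]'

```text
time: 19.77
tool_pos: [0.5886, 0.2024, 0.0715]
ee_rot: [180.0, -0.0, -8.2]
contact_force: [-0.0, 0.3, 0.4]
width: -0.001
grip_force: 0.0
```

Request:
play_rows --steps '[0, 0, 0.05, 0, 0, 0, -1, 0, 0, 0, 0, 0, 0, -1]'

```text
time: 20.02
tool_pos: [0.5884, 0.2024, 0.0682]
ee_rot: [180.0, 0.0, -8.2]
contact_force: [-0.4, 0.7, -0.4]
width: 0.0
grip_force: 0.0
```

Request:
play_rows --steps '[0, 0, 0.05, 0, 0, 0, -1, 0, 0, 0, 0, 0, 0, -1]'

```text
time: 20.27
tool_pos: [0.5884, 0.2022, 0.0651]
ee_rot: [180.0, 0.0, -8.2]
contact_force: [-0.5, 0.4, -1.1]
width: -0.001
grip_force: 0.0
```

Run:
```python
from h import *
print(get_state()["contact_force"],get_state()["moment"],get_state()["tool_pos"])
f=grab_frame("scene"); P=cloud(f); cv2.imwrite("pics/s6.png",cv2.resize(f["pixels"][120:250,270:390],None,fx=4.6,fy=4.6,interpolation=cv2.INTER_CUBIC))
hsv=cv2.cvtColor(f["pixels"],cv2.COLOR_BGR2HSV);h,s,v=[hsv[...,i].astype(int) for i in range(3)]
X,Y,Z=P[...,0],P[...,1],P[...,2]
con=(Z>.055)&(Z<.09)&(Y>.1)&(Y<.45)&(X>.3)&(X<.75)&(s>120)&(v>50)
for c,m in dict(blue=(h>100)&(h<130),yellow=(h>22)&(h<38),green=(h>45)&(h<85),red=(h<8)|(h>172)).items():
    q=P[con&m]; print(c,len(q),np.median(q,0).round(4),np.percentile(q[:,2],[10,50,80,95]).round(4))
```

```text
[-0.45069992  0.43132751 -1.11712921] [ 0.01146152 -0.01629227  0.01269431] [0.58835543 0.20223457 0.06507907]
blue 55 [0.5963 0.2025 0.0732] [0.0697 0.0732 0.0756 0.0761]
yellow 81 [0.5362 0.2837 0.0725] [0.0681 0.0725 0.0748 0.0763]
green 4 [0.5224 0.211  0.0711] [0.0616 0.0711 0.0733 0.0755]
red 97 [0.6022 0.2711 0.0728] [0.0682 0.0728 0.0747 0.0761]
```

View pics/s6.png

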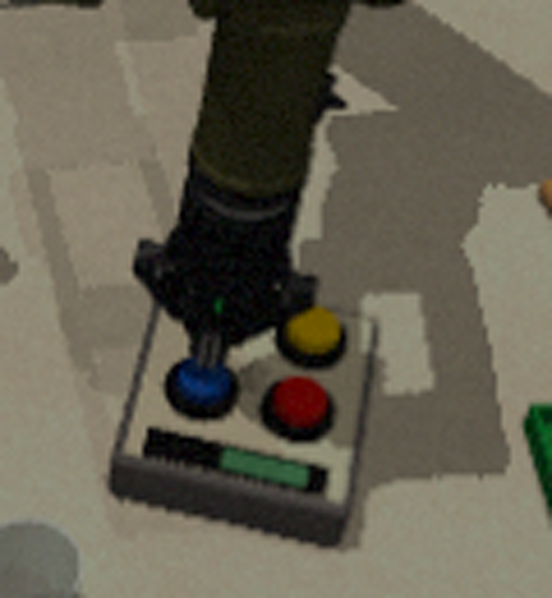

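The blue key is still up, with the fingertips just above it. The tips evidently end some millimetres above the nominal TCP, so I'll go on down by force.

Request:
play_rows --steps '[0, 0, 0.05, 0, 0, 0, -1, 0, 0, 0, 0, 0, 0, -1]'

```text
time: 20.58
tool_pos: [0.5884, 0.2022, 0.0621]
ee_rot: [180.0, 0.0, -8.2]
contact_force: [-0.2, 0.6, -0.7]
width: -0.001
grip_force: 0.0
```

Request:
play_rows --steps '[0, 0, 0.05, 0, 0, 0, -1, 0, 0, 0, 0, 0, 0, -1]'

```text
time: 20.82
tool_pos: [0.5884, 0.2022, 0.0591]
ee_rot: [180.0, 0.0, -8.2]
contact_force: [-0.4, 0.4, 0.3]
width: 0.0
grip_force: 0.0
```

Request:
play_rows --steps '[0, 0, 0.04, 0, 0, 0, -1, 0, 0, 0, 0, 0, 0, -1]'

```text
time: 21.08
tool_pos: [0.5884, 0.2022, 0.0568]
ee_rot: [180.0, 0.0, -8.2]
contact_force: [-0.1, -0.1, -0.4]
width: -0.003
grip_force: 0.0
```

Request:
play_rows --steps '[0, 0, 0.04, 0, 0, 0, -1, 0, 0, 0, 0, 0, 0, -1]'

```text
time: 21.32
tool_pos: [0.5884, 0.2022, 0.0544]
ee_rot: [180.0, 0.0, -8.2]
contact_force: [0.6, 0.0, -0.2]
width: 0.002
grip_force: 0.0
```

Still no contact. An offset of about pinch_z (19 mm) would also explain the weak first grip. Continuing in small steps.

Request:
play_rows --steps '[0, 0, 0.03, 0, 0, 0, -1, 0, 0, 0, 0, 0, 0, -1]'

```text
time: 21.58
tool_pos: [0.5885, 0.2023, 0.0526]
ee_rot: [180.0, 0.0, -8.2]
contact_force: [0.2, -0.1, -0.7]
width: -0.0
grip_force: 0.0
```

Run:
```python
from h import *
t=get_state()["tool_pos"]
f=grab_frame("wrist"); P=cloud(f)
hsv=cv2.cvtColor(f["pixels"],cv2.COLOR_BGR2HSV);h,s,v=[hsv[...,i].astype(int) for i in range(3)]
d=np.hypot(P[...,0]-t[0],P[...,1]-t[1])
m=(d<.03)&(v<60)&(s<120)&(P[...,2]>.064);q=P[m];print("finger z",len(q),np.percentile(q[:,2],[0,2,5,10,20]).round(4))
b=(h>100)&(h<130)&(s>120)&(d<.04);q=P[b];print("blue",len(q),np.percentile(q[:,2],[10,50,90]).round(4),np.median(q,0))
v_,u_=np.where(m);o=np.argsort(P[m][:,2])[:60];print("tip px",np.median(u_[o]),np.median(v_[o]),np.median(P[m][o],0))
```

```text
finger z 19987 [0.064  0.0956 0.1128 0.1265 0.1347]
blue 1726 [0.0641 0.0748 0.076 ] [0.59908569 0.20005794 0.07478054]
tip px 256.0 205.0 [0.60593691 0.1957772  0.06405685]
```

Request:
play_rows --steps '[0, 0, 0.03, 0, 0, 0, -1, 0, 0, 0, 0, 0, 0, -1]'

```text
time: 21.88
tool_pos: [0.5885, 0.2023, 0.0508]
ee_rot: [180.0, 0.0, -8.2]
contact_force: [0.3, -0.0, -0.1]
width: 0.002
grip_force: 0.0
```

Run:
```python
from h import *
s0=get_state();t=s0["tool_pos"];print(t,s0["contact_force"])
f=grab_frame("wrist"); P=cloud(f)
hsv=cv2.cvtColor(f["pixels"],cv2.COLOR_BGR2HSV);h,s,v=[hsv[...,i].astype(int) for i in range(3)]
d=np.hypot(P[...,0]-t[0],P[...,1]-t[1])
print("finger",np.sort(P[(d<.025)&(P[...,2]>.079)][:,2])[[0,20,100,300]])
cv2.imwrite("pics/w7.png",f["pixels"][100:384,100:420])
```

```text
[0.58845412 0.20225722 0.0508311 ] [ 0.29390177 -0.02254761 -0.08213989]
finger [0.08172986 0.08301973 0.08620316 0.0910594 ]
```

View pics/w7.png

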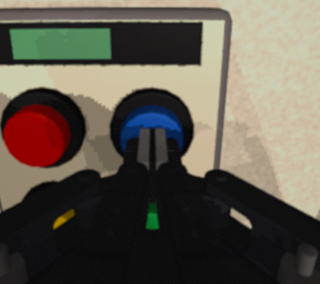

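The crop shows the fingertips over the blue cap at about (152,135), with the key still up. The visible tip height is about 80 mm, so a few millimetres remain.

Request:
play_rows --steps '[0, 0, 0.04, 0, 0, 0, -1, 0, 0, 0, 0, 0, 0, -1]'

```text
time: 22.18
tool_pos: [0.5884, 0.2022, 0.0483]
ee_rot: [180.0, 0.0, -8.2]
contact_force: [0.4, -0.0, -0.1]
width: -0.001
grip_force: 0.0
```

Request:
play_rows --steps '[0, 0, 0.04, 0, 0, 0, -1, 0, 0, 0, 0, 0, 0, -1]'

```text
time: 22.42
tool_pos: [0.5887, 0.2023, 0.0463]
ee_rot: [-180.0, -0.0, -8.2]
contact_force: [0.1, -0.0, 1.5]
width: -0.002
grip_force: 1.0
```

Request:
play_rows --steps '[0, 0, 0.04, 0, 0, 0, -1, 0, 0, 0, 0, 0, 0, -1]'

```text
time: 22.68
tool_pos: [0.5887, 0.2023, 0.0439]
ee_rot: [-180.0, -0.0, -8.2]
contact_force: [-0.5, -0.6, 2.9]
width: -0.002
grip_force: 1.5
```

Contact. Now pressing fully.

Request:
play_rows --steps '[0, 0, 0.06, 0, 0, 0, -1, 0, 0, 0.02, 0, 0, 0, -1, 0, 0, 0, 0, 0, 0, -1]'

```text
time: 23.05
tool_pos: [0.5888, 0.2023, 0.0399]
ee_rot: [-180.0, -0.0, -8.2]
contact_force: [-3.5, -1.4, 9.0]
width: 0.001
grip_force: 4.5
```

Request:
play_rows --steps '[0, 0, 0, 0, 0, 0, -1, 0, 0, 0, 0, 0, 0, -1, 0, 0, -0.3, 0, 0, 0, -1, 0, 0, -0.4, 0, 0, 0, -1, 0, 0, 0, 0, 0, 0, -1]'

```text
time: 23.68
tool_pos: [0.5902, 0.2027, 0.0823]
ee_rot: [-179.9, -0.2, -8.2]
contact_force: [0.5, -0.4, 0.4]
width: 0.001
grip_force: 0.0
```

Run:
```python
from h import *
print(get_state()["contact_force"])
go(.530,.281,.052)
```

```text
[ 0.51964293 -0.35137859  0.39836676]
23.675 [0.5902 0.2027 0.0823] [-179.91   -0.21   -8.22] [ 15.1  27.5  89.4  -0.   62.9 113.3] shift [-1.18 -1.15  0.5 ] n>= 1.2
```

Request:
play_rows --steps '[-0.39, -0.38, 0, 0, 0, 0, -1, -0.39, -0.38, 0, 0, 0, 0, -1, -0.39, -0.38, 0, 0, 0, 0, -1, 0, 0, 0.25, 0, 0, 0, -1, 0, 0, 0.25, 0, 0, 0, -1, 0, 0, 0, 0, 0, 0, -1]'

```text
time: 24.42
tool_pos: [0.528, 0.2787, 0.0486]
ee_rot: [179.9, 0.2, -8.3]
contact_force: [0.3, -0.4, 0.6]
width: 0.0
grip_force: 0.0
```

Request:
play_rows --steps '[0, 0, 0.06, 0, 0, 0, -1, 0, 0, 0.06, 0, 0, 0, -1, 0, 0, 0, 0, 0, 0, -1]'

```text
time: 24.8
tool_pos: [0.5295, 0.2793, 0.0441]
ee_rot: [180.0, -0.1, -8.2]
contact_force: [0.6, -3.2, 3.2]
width: -0.0
grip_force: 1.5
```

Request:
play_rows --steps '[0, 0, 0.06, 0, 0, 0, -1, 0, 0, 0.02, 0, 0, 0, -1, 0, 0, 0, 0, 0, 0, -1, 0, 0, 0, 0, 0, 0, -1, 0, 0, 0, 0, 0, 0, -1]'

```text
time: 25.42
tool_pos: [0.5296, 0.2797, 0.0399]
ee_rot: [180.0, -0.1, -8.2]
contact_force: [-0.5, -4.2, 7.1]
width: -0.002
grip_force: 3.8
```

Request:
play_rows --steps '[0, 0, -0.3, 0, 0, 0, -1, 0, 0, -0.4, 0, 0, 0, -1, 0, 0, 0, 0, 0, 0, -1]'

```text
time: 25.8
tool_pos: [0.5303, 0.2813, 0.0825]
ee_rot: [-179.8, -0.2, -8.2]
contact_force: [0.0, 0.3, -0.4]
width: -0.0
grip_force: 0.0
```

Run:
```python
from h import *
go(.520,.2115,.052)
```

```text
25.8 [0.5303 0.2813 0.0825] [-179.83   -0.19   -8.23] [2.390e+01 2.590e+01 9.250e+01 1.000e-01 6.140e+01 1.221e+02] shift [-0.01  1.18  0.5 ] n>= 1.2
```

Request:
play_rows --steps '[0, 0.39, 0, 0, 0, 0, -1, 0, 0.39, 0, 0, 0, 0, -1, -0.01, 0.4, 0, 0, 0, 0, -1, 0, 0, 0.25, 0, 0, 0, -1, 0, 0, 0.25, 0, 0, 0, -1, 0, 0, 0, 0, 0, 0, -1]'

```text
time: 26.55
tool_pos: [0.517, 0.2099, 0.0491]
ee_rot: [179.9, 0.2, -8.2]
contact_force: [0.2, 0.2, -0.0]
width: -0.003
grip_force: 0.0
```

Request:
play_rows --steps '[0, 0, 0.06, 0, 0, 0, -1, 0, 0, 0.06, 0, 0, 0, -1, 0, 0, 0, 0, 0, 0, -1]'

```text
time: 26.92
tool_pos: [0.5184, 0.2105, 0.044]
ee_rot: [-180.0, -0.0, -8.2]
contact_force: [-0.4, 1.3, 2.6]
width: 0.001
grip_force: 1.5
```

Request:
play_rows --steps '[0, 0, 0.06, 0, 0, 0, -1, 0, 0, 0.02, 0, 0, 0, -1, 0, 0, 0, 0, 0, 0, -1, 0, 0, 0, 0, 0, 0, -1, 0, 0, 0, 0, 0, 0, -1]'

```text
time: 27.55
tool_pos: [0.5185, 0.2105, 0.0399]
ee_rot: [-179.9, -0.1, -8.2]
contact_force: [-2.2, 0.7, 9.0]
width: -0.002
grip_force: 4.2
```

Request:
play_rows --steps '[0, 0, -0.3, 0, 0, 0, -1, 0, 0, -0.5, 0, 0, 0, -1, 0, 0, -0.6, 0, 0, 0, -1, 0, 0, -0.6, 0, 0, 0, -1, 0, 0, -0.5, 0, 0, 0, -1, 0, 0, 0, 0, 0, 0, -1, 0, 0, 0, 0, 0, 0, -1]'

```text
time: 28.42
tool_pos: [0.5175, 0.2097, 0.188]
ee_rot: [180.0, 0.1, -8.2]
contact_force: [0.3, 0.2, 0.4]
width: -0.0
grip_force: 0.0
```

Run:
```python
from h import *
f=grab_frame("top");P=cloud(f);z=np.load("top0.npz");Q=z["P"]
hsv=cv2.cvtColor(f["pixels"],cv2.COLOR_BGR2HSV);h,s,v=[hsv[...,i].astype(int) for i in range(3)]
m=(P[...,2]>.15)&(P[...,2]<.19)&(h>5)&(h<22)&(s>150)&(P[...,1]<-.1)&(P[...,1]>-.3)&(P[...,0]<.6)
q=P[m];print("wing",cv2.minAreaRect(q[:,:2].astype(np.float32)*1000))
D=abs(P[...,2]-Q[...,2])>.02; l=cv2.connectedComponentsWithStats(D.astype(np.uint8))
for i in range(1,l[0]):
    if l[2][i,4]>25: print("changed",l[2][i])
print(get_state()["contact_force"],get_state()["tool_pos"]); print(hand_in())
```

```text
wing ((485.1924743652344, -212.1870880126953), (8.661678314208984, 78.81340789794922), 84.22055053710938)
changed [  108   167   111   217 13511]
changed [309 206  24  16 180]
changed [325 220  19  15 122]
changed [   0  303   79   81 3969]
changed [244 357  46  27 593]
changed [227 380  12   4  28]
[ 0.0264701  -0.24719292 -0.24062731] [0.51717461 0.20962876 0.18748486]
the job is handed in; nothing more can be done
None
```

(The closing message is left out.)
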